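# Snap the controller board onto the shaker base

## Robot

A 6-joint arm with a two-finger parallel gripper is mounted at the origin on the work surface. World frame = base frame: x ahead of the robot, y to its left, z up, the work surface at z = 0. Lengths are in m, angles in rad, forces in N, time in s.
With the tool pointing down it reaches from about 0.225 to 0.875 m from the base axis. Payload 3.4 kg.
Tool frame: the origin (TCP) lies at the very end of the fingers, on their centre line; the grasp point (between the pads) lies 19 mm behind it; z points along the fingers, y is the direction in which the jaws open and shut (so a half turn about z gives the same grasp; the last joint's range is limited). The gripper opens to 85 mm and grips with 20 to 120 N. Pads are 22 mm wide; open, the fingers measure 114 mm over their backs; the gripper's body (76 mm by 85 mm) begins 54 mm behind the grasp point. The pads swing forward as they close: fully open they stand 13 mm farther back than shut.
Start: joints at [-1.346, 0.276, 1.505, -0, 1.361, -0.121], TCP at [0.195, -0.541, 0.231] pointing down, gripper open.
Joint ranges: [-2.89, 2.89], [-0.75, 2.08], [0.22, 2.7], [-1.18, 4.32], [0.11, 2.71], [-2.7, 2.7]. Speed limits (rad/s): [2.57, 2.57, 3.14, 3.14, 3.14, 3.14].

## Interface

Orientations are given as a 3x3 rotation matrix whose columns are the frame's x, y, z axes.
In Python, from workcell import robot gives the robot as it stands.
- The arm moves only by the tool step_arm, never from a script. Its argument "rows" is a list of rows, each a list of 4 numbers: the shift along the world's x, y, z in m, then the turn about the world's z in rad. In form: [[x, y, z, twist], ...]. A call has 1 to 8 rows; each row shifts and turns the commanded pose from where the row before left it; what a row does not reach is not made up. A row lasts 1/10 s, in which the tool goes at most 50 mm and 8.59 degrees, less where a joint would pass 70% of its speed; a pose out of reach is approached as far as the arm can. A call with a gripper value outside its range is refused whole. "jaw" is the closure in counts, from 0 (fully open) to 255 (shut), set as the call begins (left out, the last holds). The fingers move at their own pace and stop on an object; "grip_force" is the grip in N (left out, the last holds). Time passes only in rows, so rows that do not move let the fingers close. It gives the time, the measured TCP pose, the force and the opening at its end, in the units of the state.
- robot.observe(): the state, without advancing time (a new reading comes with each control period).
- robot.get_image(name): name is "scene" or "top" or "wrist"; returns a dict with "color" (400x640x3 uint8, blue, green, red), "depth" (400x640 float32, m along the optical axis (not along the pixel's ray), 0 where there is no reading), "camera_matrix" (3x3 intrinsics, pixels), "R" (3x3) and "t" (3): a world point X has camera coordinates R X + t; the wrist camera has in their place "tool_from_camera" (4x4, takes a point from camera to tool coordinates, whose origin is the TCP and whose axes are the flange's). Camera axes: x right, y down, z forward; pixel columns grow to the right and rows downward; lengths in m; the calibration is good to about 2 mm. A picture is of the moment at which its call begins: read the wrist's pose just before it.
- robot.job_done(): hands the job in, once; it reports no verdict.
The state is a dict: "time_s": time; "q": joint angles; "qvel": joint speeds; "joint_torque": joint torques, N m; "tool_pos": TCP position; "orientation": TCP orientation; "ft_force": force on the tool from outside, world axes, zero at the start; "torque": the same for the moment, N m; "width": finger opening in m.
Only numpy, scipy, OpenCV 4.12 (cv2) and the standard library are available. Lean on these libraries where they do the work, as an engineer would, in place of code of your own. Each camera call takes 0.05 s, during which the arm holds its last target. There are 200 camera calls.

## Task

First swing the orange cover on the shaker base sideways round its pivot screw until it stops at the side, leaving the vent port open. Then pull the green controller board, whose black connector is within reach, right out from under the clear riser, let go of it flat on the bench, and lift it afresh (its heat sink makes a good grip) onto the four snap standoffs, connector towards the base's control panel. Keeping it level, press it down evenly until all four standoffs have clicked through and it sits flush, with the cover still aside and the bottle, tube rack and dishes undisturbed.

Things in the scene. Friction and masses are not known exactly. Their poses are not given: they have to be found in the camera images.
- base: Shaker drive base, fixed: white housing 250 x 250 mm with a grey deck whose top is 50 mm above the bench. Origin at the centre of its underside, x from the control panel (black display, two blue knobs, a blue stripe along the deck's edge) towards its back, z up. The vent port (dark hole, 27 mm wide) is in the deck at x 0, y -30 mm.
- vent_cover (a joint): Turn of the flat orange swivel cover (36 mm wide, 5 mm thick, 92 mm long) about its upright pivot screw, in rad: 0 = closed, pointing from the screw along the base's +y, over the port; grows anticlockwise from above; 1.6 = its stop, beside the board's place, pointing to the control panel (-x). Stays where left; 1 N at the post moves it. Closed, it blocks the board.
- cover_pivot (a point): Pivot screw of the orange cover, on its axis, at the cover's top face (56 mm above the bench); at x 0, y -85 mm in the base's frame. Its axes are those of the base.
- cover_post (a point): Middle of the upright red post (14 mm diameter, 32 mm tall, from 56 to 88 mm above the bench) that stands on the orange cover, 55 mm from the pivot. This point is 72 mm above the bench.
- riser: Low clear acrylic bench riser, fixed, a bridge: top plate 200 (x) x 220 mm (y), underside 56 and top 62 mm above the bench, on two side walls, open at front (-x) and back; two tip boxes on its back part reach 110 mm. Origin on the bench 45 mm in front of the middle of its front edge, x pointing under the riser, which spans x 45 to 245 mm.
- heat_sink (a point): Centre of the aluminium finned heat sink (50 mm along the board's x, 24 mm wide in y, 34 mm tall, standing on the middle of the board; this point is 22 mm above the board's underside, the heat sink's flat top 39 mm). Axes are those of the board: x away from the connector, z up.
- connector (a point): Centre of the black upright connector block (30 mm along the board's x, 16 mm wide in y, 34 mm tall) on the board's front end, in the open; it is 72 mm from the heat sink's centre along the board's -x and at the same height (22 mm above the underside). Its axes are those of the board.
- bottle_c (a point): Centre of the amber bottle, 68 mm diameter, 130 mm tall, standing loose; leave alone.
- tube_rack_c (a point): Centre of the blue block of the tube rack, 90 x 60 x 30 mm with small tubes up to 55 mm above the bench, loose; leave alone.
- dishes_c (a point): Centre of the stack of clear round dishes, 70 mm diameter, 30 mm tall, loose; leave alone.
- board: The green board, 180 (x) x 110 mm (y), 5 mm thick, about 0.35 kg, loose; origin at the centre of its underside, x away from the connector. At the start it lies flat on the bench, its back two thirds and the heat sink under the riser. Fully home its underside lies 66 mm above the bench.
- hole0 (a point): Hole 0 of the board, 11 mm diameter, centre at the underside, at x -79, y +44 mm in the board's frame.
- standoff0 (a point): White nylon snap standoff 0: this point is on its axis on the shoulder (16 mm wide, 66 mm above the bench) on which the board's underside comes to rest, at x -79, y +44 mm in the base's frame; it belongs to hole 0. Above it a pointed pin 6 mm thick and 18 mm tall with two springy barbs: a board laid on by its own weight stays about 10 mm above the shoulder; 3 to 4 N here clicks it (12 N in all).
- hole1 (a point): Hole 1 of the board, 11 mm diameter, centre at the underside, at x -79, y -44 mm in the board's frame.
- standoff1 (a point): White nylon snap standoff 1: this point is on its axis on the shoulder (16 mm wide, 66 mm above the bench) on which the board's underside comes to rest, at x -79, y -44 mm in the base's frame; it belongs to hole 1. Above it a pointed pin 6 mm thick and 18 mm tall with two springy barbs: a board laid on by its own weight stays about 10 mm above the shoulder; 3 to 4 N here clicks it (12 N in all).
- hole2 (a point): Hole 2 of the board, 11 mm diameter, centre at the underside, at x +79, y +44 mm in the board's frame.
- standoff2 (a point): White nylon snap standoff 2: this point is on its axis on the shoulder (16 mm wide, 66 mm above the bench) on which the board's underside comes to rest, at x +79, y +44 mm in the base's frame; it belongs to hole 2. Above it a pointed pin 6 mm thick and 18 mm tall with two springy barbs: a board laid on by its own weight stays about 10 mm above the shoulder; 3 to 4 N here clicks it (12 N in all).
- hole3 (a point): Hole 3 of the board, 11 mm diameter, centre at the underside, at x +79, y -44 mm in the board's frame.
- standoff3 (a point): White nylon snap standoff 3: this point is on its axis on the shoulder (16 mm wide, 66 mm above the bench) on which the board's underside comes to rest, at x +79, y -44 mm in the base's frame; it belongs to hole 3. Above it a pointed pin 6 mm thick and 18 mm tall with two springy barbs: a board laid on by its own weight stays about 10 mm above the shoulder; 3 to 4 N here clicks it (12 N in all).
There are look-alikes about, which are no part of the job. Of the things shaped like the board, the green one is meant.

How it is judged:
By the outcome, as a careful person would: the job done as asked, in the order asked, and still so for the second after the job is handed in, with the robot touching nothing.
It also fails if it takes over 72 s, if anything falls off the work surface, if the arm or the gripper's body presses on something with over 40 N, if the wrist force passes 120 N, or if a joint passes its speed limit or range.

## Working session

There is one attempt and no reset: what is moved stays moved. The work goes in short steps, Python scripts to look and compute and a tool call to move; the robot and the scene stay as the last step left them, time stands still between calls to the robot, and variables do not carry over. Pictures are saved under pics/ and viewed, about 8 in all and at most 12, crops included, and the job is handed in when it is done.

Besides the shell and the picture viewer there is one more tool, called after "Emit:" as a command line: name --pt "numbers of a row" for each row, then --argument value for the rest. step_arm: Moves the arm, as the interface text tells. Its arguments: {"type":"object","properties":{"rows":{"type":"array"},"jaw":{"type":"number"},"grip_force":{"type":"number"}},"required":["rows"]}

```bash
ls; mkdir -p pics
cat > h.py <<'E'
import numpy as np, cv2
from workcell import robot
def grab(name):
    s=robot.observe(); im=robot.get_image(name)
    if 'R' in im and im['R'] is not None and name!='wrist':
        R=np.array(im['R']);t=np.array(im['t']); Rw=R.T; c=-R.T@t
    else:
        T=np.array(im['tool_from_camera']);Ro=np.array(s['orientation']);p=np.array(s['tool_pos'])
        Rw=Ro@T[:3,:3]; c=Ro@T[:3,3]+p
    return dict(color=im['color'],depth=im['depth'],K=np.array(im['camera_matrix']),Rw=Rw,c=c)
def save(g,f): np.savez(f,**g)
def load(f): return dict(np.load(f))
def ray(g,u,v): return g['Rw']@np.linalg.inv(g['K'])@np.array([u,v,1.])
def atz(g,u,v,z):
    r=ray(g,u,v); return g['c']+r*(z-g['c'][2])/r[2]
def dep(g,u,v):
    d=float(g['depth'][int(round(v)),int(round(u))]); return g['c']+ray(g,u,v)*d
def proj(g,X):
    x=g['K']@(g['Rw'].T@(np.asarray(X)-g['c'])); return x[:2]/x[2]
def crop(g,f,u0,v0,u1,v1,s):
    cv2.imwrite(f,cv2.resize(g['color'][v0:v1,u0:u1],None,fx=s,fy=s,interpolation=cv2.INTER_CUBIC))
E
python3 - <<'E'
from h import *
for n in ['top','scene']:
    g=grab(n); save(g,n+'0.npz'); cv2.imwrite(f'pics/{n}0.png',g['color']); print(n,g['c'],g['K'][0,0])
print(robot.observe())
E
```

```text
pics
top [0.44529871 0.06692302 1.36257553] 366.7576643563517
scene [0.89178747 0.71491783 1.40218693] 450.5750675847872
{'time_s': 0.1, 'q': array([-1.34599133e+00,  2.76554579e-01,  1.50598692e+00,  3.53668409e-05,
        1.36069462e+00, -1.21027735e-01]), 'qvel': array([-0.00149935, -0.00263474, -0.004222  , -0.00045348,  0.00106483,
       -0.00113064]), 'joint_torque': array([ 1.86697464e-03, -4.17700410e+01, -2.46403152e+01, -4.21623645e-05,
        5.76146180e-03, -1.32792593e-06]), 'tool_pos': array([ 0.1948034 , -0.54051269,  0.230521  ]), 'orientation': array([[ 9.40796048e-01,  3.38972985e-01, -3.32636250e-04],
       [ 3.38973069e-01, -9.40794700e-01,  1.60982165e-03],
       [ 2.32743631e-04, -1.62726858e-03, -9.99998649e-01]]), 'ft_force': array([ 0.8676126 , -0.15923918, -0.06487877]), 'torque': array([ 0.01408743,  0.04085298, -0.00538678]), 'width': 0.08528663944038498}
```

View pics/top0.png

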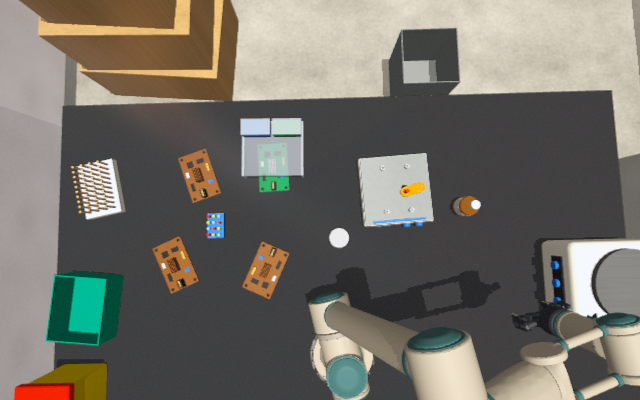

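View pics/scene0.png

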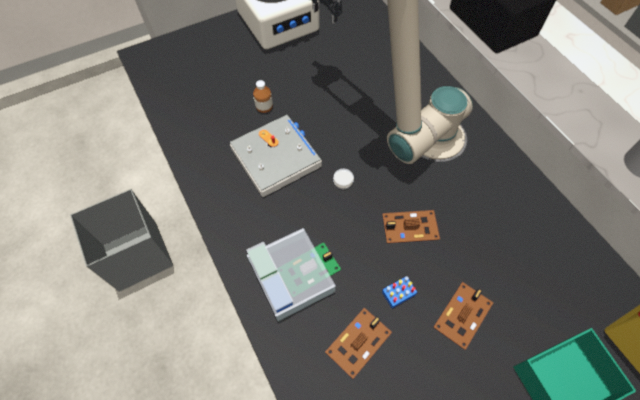

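The top view shows the base at about (397,190), its panel at the lower edge, the orange cover at (411,189) and the bottle at (467,205). The riser is at (272,148), with the green board under it and its connector at (274,184). The tube rack is at (216,225) and the dishes at (339,238). Board look-alikes: brown boards at (199,176), (176,265) and (266,270). I choose the green one at (274,170). Next is a close crop.

Run:
```python
from h import *
g=load('top0.npz')
a=cv2.resize(g['color'][145:235,350:440],None,fx=6,fy=6,interpolation=cv2.INTER_CUBIC)[:, :400*2]
a=cv2.resize(g['color'][145:235,352:438],None,fx=5,fy=5,interpolation=cv2.INTER_CUBIC)
b=cv2.resize(g['color'][110:200,236:308],None,fx=5,fy=5,interpolation=cv2.INTER_CUBIC)
cv2.imwrite('pics/c1.png',np.hstack([a,b])); print(a.shape,b.shape)
for u,v in [(397,170),(280,187),(272,160)]: print(u,v,dep(g,u,v))
print('bench',dep(g,330,150))
```

```text
(450, 430, 3) (450, 360, 3)
397 170 [ 0.65454487 -0.21347689  0.05365164]
280 187 [0.61023383 0.21414702 0.00361387]
272 160 [0.70193303 0.23517907 0.06044416]
bench [0.74584523 0.02356498 0.00083653]
```

View pics/c1.png

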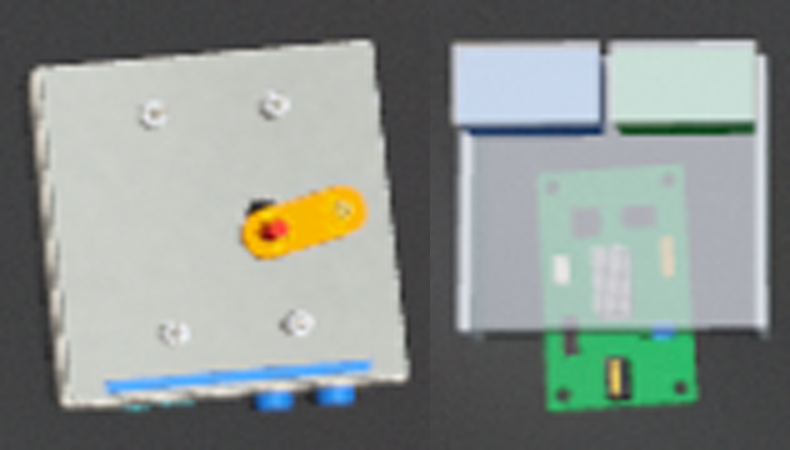

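Run:
```python
from h import *
g=load('top0.npz')
P=lambda x,y,x0: ((x+.5)/5-.5+x0,(y+.5)/5-.5+(145 if x0==352 else 110))
# standoffs
px=[(174,333),(299,323),(153,114),(275,104)]; mod=np.array([(-79,44),(-79,-44),(79,44),(79,-44)])/1e3
W=np.array([atz(g,*P(x,y,352),.080)[:2] for x,y in px])
def fit(m,W):
    a=m-m.mean(0);b=W-W.mean(0); th=np.arctan2((a[:,0]*b[:,1]-a[:,1]*b[:,0]).sum(),(a*b).sum())
    R=np.array([[np.cos(th),-np.sin(th)],[np.sin(th),np.cos(th)]]);t=W.mean(0)-R@m.mean(0)
    return th,R,t,W-(m@R.T+t)
th,R,t,r=fit(mod,W); print('base',th,t,'res mm',r.round(4)*1e3)
piv=atz(g,*P(343,209,352),.056); post=atz(g,*P(273,229,352),.088)
print('pivot',piv,'model',R@[0,-.085]+t,'post',post,'d',np.linalg.norm(post-piv))
v=R.T@(post-piv)[:2]; print('cover ang',np.arctan2(-v[0],v[1]), 'end post',R@([-.055*np.sin(1.6),-.085+.055*np.cos(1.6)])+t)
Q=lambda x,y,z: atz(g,*P(x-430,y,236),z)[:2]
b=np.array([Q(562,396,.005),Q(681,388,.005),Q(553,187,.005),Q(669,181,.005)])
th,R,t,r=fit(mod,b); print('board',th,t,'res',r.round(4)*1e3)
print('conn model',R@[-.072,0]+t,'seen',Q(618,378,.039), 'hs',Q(612,280,.039))
print('riser front corners',Q(458,331,.062),Q(767,331,.062))
for n,p,z in [('dishes',(339,238),.03),('rack',(216,225),.03),('brown',(253,291),0),('brown',(264,243),0),('brown',(288,253),0),('bottle',(467,205),.1),('brownB',(213,203),0)]: print(n,atz(g,*p,z))
```

```text
base 0.057563424174226205 [ 0.58592528 -0.20376429] res mm [[ 1.6 -0.2]
 [ 1.2  0.3]
 [-1.3 -0.9]
 [-1.5  0.8]]
pivot [ 0.59276699 -0.29307739  0.056     ] model [ 0.59081547 -0.28862351] post [ 0.57642507 -0.2349707   0.088     ] d 0.06831871189280399
cover ang 0.21659473904876783 end post [ 0.53602237 -0.29338971]
board 0.03433386830429945 [0.68582899 0.23958642] res [[-0.3  0.5]
 [ 0.4 -0.5]
 [ 0.4 -0.2]
 [-0.5  0.2]]
conn model [0.61387142 0.23711487] seen [0.61318533 0.234969  ] hs [0.68543113 0.23826043]
riser front corners [0.64726082 0.34644653] [0.64131387 0.12473403]
dishes [0.4160137  0.00109885 0.03      ]
rack [0.47411132 0.44661521 0.03      ]
brown [0.23028332 0.31987423 0.        ]
brown [0.40383855 0.27726357 0.        ]
brown [0.36502062 0.18913023 0.        ]
bottle [ 0.51933776 -0.4379399   0.1       ]
brownB [0.55711677 0.46623189 0.        ]
```

Emit:
step_arm --pt "0.027 0.022 0 0.092" --pt "0.027 0.022 0 0.092" --pt "0.027 0.022 0 0.092" --pt "0.027 0.022 0 0.092" --pt "0.027 0.022 0 0.092" --pt "0.027 0.022 0 0.092" --pt "0.027 0.022 0 0.092"

```text
time_s: 0.8
tool_pos: [0.3847, -0.3858, 0.2309]
orientation: [[0.546, 0.838, -0.0], [0.838, -0.546, 0.001], [0.0, -0.001, -1.0]]
ft_force: [0.8, 0.0, 0.2]
width: 0.0855
```

Emit:
step_arm --pt "0.027 0.022 0 0.092" --pt "0.027 0.022 0 0.092" --pt "0.027 0.022 0 0.092" --pt "0.027 0.022 0 0.092" --pt "0.027 0.022 0 0.092" --pt "0.027 0.022 0 0.092" --pt "0.002 0 0 0.085" --pt "0 0 0 0"

```text
time_s: 1.6
tool_pos: [0.5485, -0.254, 0.2306]
orientation: [[-0.058, 0.998, -0.001], [0.998, 0.058, 0.0], [0.001, -0.001, -1.0]]
ft_force: [-0.3, 0.6, 0.3]
width: 0.0856
```

Run:
```python
from h import *
g=grab('wrist'); save(g,'w1.npz'); cv2.imwrite('pics/w1.png',g['color']); print(g['c'],g['K'][0,0],robot.observe()['q'])
```

```text
[ 0.54258781 -0.17280786  0.37292059] 304.2957965856827 [-5.49955351e-01  3.20820265e-01  1.44085437e+00 -3.37538951e-04
  1.38121523e+00 -6.05177535e-01]
```

View pics/w1.png

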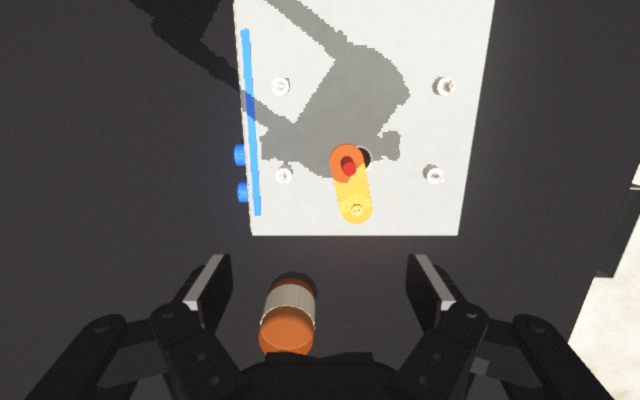

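The wrist view shows the standoffs at (280,86), (284,176), (445,86) and (435,176), the post at (348,168) and the pivot at (355,209). The port is half open beside the cover at (364,158).

```bash
cat >> h.py <<'E'
mod=np.array([(-79,44),(-79,-44),(79,44),(79,-44)])/1e3
def fit(m,W):
    a=m-m.mean(0);b=W-W.mean(0); th=np.arctan2((a[:,0]*b[:,1]-a[:,1]*b[:,0]).sum(),(a*b).sum())
    R=np.array([[np.cos(th),-np.sin(th)],[np.sin(th),np.cos(th)]]);t=W.mean(0)-R@m.mean(0)
    return th,R,t,W-(m@R.T+t)
def comp(g):  # red/white saturation helpers
    return cv2.cvtColor(g['color'],cv2.COLOR_BGR2HSV)
E
python3 - <<'E'
from h import *
g=load('w1.npz')
for z in (.066,.075,.084):
    W=np.array([atz(g,*p,z)[:2] for p in [(280,86),(284,176),(445,86),(435,176)]])
    th,R,t,r=fit(mod,W); print(z,th,t,(r*1e3).round(1).tolist(), 'scale',np.linalg.norm(W[2]-W[1]))
for p in [(280,86),(348,168),(355,209),(320,110)]: print(p,dep(g,*p))
print('post top',atz(g,348,170,.088),'piv',atz(g,355,209,.056),'pivmodel',R@[0,-.085]+t)
E
```

```text
0.066 0.06068780580351181 [ 0.58664645 -0.20791004] [[0.3, 0.3], [0.7, 0.1], [-1.0, -0.1], [0.0, -0.3]] scale 0.17928428135040642
0.075 0.060687805803512115 [ 0.58535449 -0.20688072] [[2.7, -0.8], [2.9, 1.5], [-3.2, -1.6], [-2.4, 0.8]] scale 0.17402703047421883
0.084 0.060687805803511706 [ 0.58406254 -0.2058514 ] [[5.1, -2.0], [5.1, 3.0], [-5.4, -3.0], [-4.8, 2.0]] scale 0.1687697795980313
(280, 86) [ 0.50733382 -0.16866962  0.08170347]
(348, 168) [ 0.57461241 -0.23926824  0.0869054 ]
(355, 209) [ 0.58947771 -0.29128614  0.05962076]
(320, 110) [ 0.54476065 -0.18897749  0.04975231]
post top [ 0.57466434 -0.24097457  0.088     ] piv [ 0.59001961 -0.29265537  0.056     ] pivmodel [ 0.58921784 -0.29069492]
```

Emit:
step_arm --pt "0.013 0.007 -0.02 0" --pt "0.013 0.007 -0.03 0" --pt "0 0 -0.04 0" --pt "0 0 -0.035 0" --pt "0 0 -0.025 0" --pt "0 0 -0.012 0" --pt "0 0 0 0"

```text
time_s: 2.35
tool_pos: [0.5723, -0.241, 0.0677]
orientation: [[-0.054, 0.999, -0.003], [0.999, 0.054, 0.002], [0.002, -0.003, -1.0]]
ft_force: [-0.1, 0.6, 0.0]
width: 0.0856
```

Emit:
step_arm --pt "0 0 0 0" --pt "0 0 0 0" --pt "0 0 0 0" --pt "0 0 0 0" --pt "0 0 0 0" --pt "0 0 0 0" --pt "0 0 0 0" --pt "0 0 0 0" --jaw 255 --grip_force 20

```text
time_s: 3.15
tool_pos: [0.5744, -0.2412, 0.07]
orientation: [[-0.056, 0.998, 0.001], [0.998, 0.056, -0.001], [-0.001, 0.001, -1.0]]
ft_force: [-0.8, 0.5, 6.2]
width: 0.0126
```

Emit:
step_arm --pt "0 0 0.003 0" --pt "-0.0086 -0.0035 0 0" --pt "-0.0079 -0.0049 0 0" --pt "-0.007 -0.0062 0 0" --pt "-0.0058 -0.0073 0 0" --pt "-0.0045 -0.0081 0 0"

```text
time_s: 3.75
tool_pos: [0.5396, -0.2701, 0.0707]
orientation: [[-0.055, 0.998, -0.0], [0.998, 0.055, 0.003], [0.003, -0.0, -1.0]]
ft_force: [7.7, 2.4, -14.5]
width: 0.013
```

Emit:
step_arm --pt "-0.003 -0.0088 0 0" --pt "-0.0015 -0.0092 0 0" --pt "0 -0.0093 0 0" --pt "0.0002 -0.002 0 0" --pt "0 0 0 0" --pt "0 0 0 0"

```text
time_s: 4.35
tool_pos: [0.5369, -0.2912, 0.0709]
orientation: [[-0.052, 0.999, 0.002], [0.999, 0.052, 0.017], [0.017, 0.003, -1.0]]
ft_force: [11.8, 20.4, -6.6]
width: 0.0128
```

Emit:
step_arm --pt "0 0.002 0 0" --pt "0 0 0 0" --pt "0 0 0 0" --pt "0 0 0 0" --pt "0 0 0.04 0" --pt "0 0.02 0.05 0" --pt "0 0.02 0.05 0" --pt "0 0 0 0" --jaw 0

```text
time_s: 5.15
tool_pos: [0.5388, -0.2619, 0.213]
orientation: [[-0.057, 0.998, 0.012], [0.998, 0.057, -0.007], [-0.007, 0.012, -1.0]]
ft_force: [0.6, -1.5, 0.6]
width: 0.0855
```

Run:
```python
from h import *
g=grab('wrist'); save(g,'w2.npz'); cv2.imwrite('pics/w2.png',g['color'])
h=comp(g); m=cv2.inRange(h,(5,150,80),(30,255,255)); red=cv2.inRange(h,(0,190,60),(4,255,255))
for k,mm in (('or',m),('red',red)):
    n,l,st,c=cv2.connectedComponentsWithStats(mm)
    for i in range(1,n):
        if st[i,4]>40: print(k,st[i],c[i],dep(g,*c[i]))
```

```text
or [300 190  77  10 116] [337.45689655 192.00862069] [ 0.55990076 -0.27746041  0.05605564]
or [306 199  17  25 125] [314.408 208.488] [ 0.53675612 -0.29124704  0.07067832]
or [278 280  41  17 169] [298.27218935 284.49704142] [ 0.52230613 -0.42173575  0.0141687 ]
or [ 263  310   58   47 2140] [292.12943925 333.73785047] [ 0.51996234 -0.42836699  0.0929986 ]
```

View pics/w2.png

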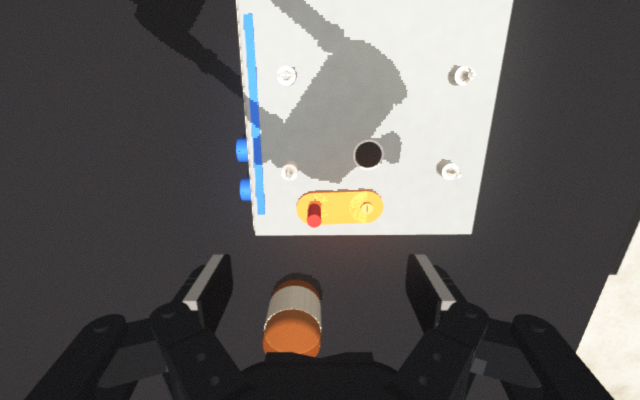

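The cover now points at the panel: pivot (366,209), post base about (314,206), port open at (368,155).

Run:
```python
from h import *
g=load('w2.npz')
W=np.array([atz(g,*p,.066)[:2] for p in [(287,75),(290,172),(464,75),(451,172)]])
th,R,t,r=fit(mod,W); print(th,t,(r*1e3).round(1).tolist())
print('port',R.T@(atz(g,368,155,.05)[:2]-t))
h=comp(g); m=cv2.inRange(h,(0,150,60),(35,255,255)); m[228:]=0; m[:185]=0
v,u=np.nonzero(m); X=np.array([R.T@(dep(g,a,b)[:2]-t) for a,b in zip(u,v)]); Z=np.array([dep(g,a,b)[2] for a,b in zip(u,v)])
k=(Z>.052)&(Z<.0585); X=X[k]; print(k.sum(),X.min(0),X.max(0))
# edges: max and min y as function of x
for x0 in np.arange(-.055,.001,.011):
    s=X[abs(X[:,0]-x0)<.004]; print(round(x0,3),s[:,1].min().round(4),s[:,1].max().round(4))
```

```text
0.057453771904397655 [ 0.5872131  -0.20772211] [[0.3, 0.2], [0.2, 0.1], [-0.7, 0.2], [0.3, -0.5]]
port [-0.00056044 -0.03062529]
228 [-0.07021985 -0.10212148] [ 0.00888842 -0.06680935]
-0.055 -0.0815 -0.0686
-0.044 -0.1003 -0.0681
-0.033 -0.1006 -0.0678
-0.022 -0.0999 -0.0671
-0.011 -0.0848 -0.0669
0.0 -0.0803 -0.0668
```

Emit:
step_arm --pt "0.004 0.036 0.004 0.12" --pt "0.004 0.036 0.004 0.12" --pt "0.004 0.036 0.004 0.12" --pt "0.004 0.036 0.004 0.12" --pt "0.004 0.036 0 0.12" --pt "0.004 0.036 0 0.12" --pt "0.004 0.036 0 0.12"

```text
time_s: 5.9
tool_pos: [0.563, -0.0086, 0.2196]
orientation: [[-0.783, 0.622, -0.003], [0.622, 0.783, -0.0], [0.002, -0.002, -1.0]]
ft_force: [0.1, -0.0, -0.9]
width: 0.0855
```

Emit:
step_arm --pt "0.004 0.036 0 0.12" --pt "0.004 0.036 0 0.12" --pt "0.004 0.036 0 0.12" --pt "0.004 0.036 0 0.12" --pt "0.004 0.036 0 0.12" --pt "0.004 0.036 0 0.12" --pt "0.004 0.03 0 0.108" --pt "0 0 0 0"

```text
time_s: 6.7
tool_pos: [0.5916, 0.2396, 0.219]
orientation: [[-0.988, -0.157, -0.002], [-0.157, 0.988, 0.001], [0.002, 0.001, -1.0]]
ft_force: [0.2, -0.6, 0.0]
width: 0.085
```

Run:
```python
from h import *
g=grab('wrist'); save(g,'w3.npz'); cv2.imwrite('pics/w3.png',g['color']); s=robot.observe(); print(s['tool_pos'],s['q'])
```

```text
[0.59135407 0.23744276 0.21914444] [ 2.72986204e-01  3.77944337e-01  1.38179508e+00 -5.12705586e-04
  1.38502097e+00 -1.45218233e+00]
```

View pics/w3.png

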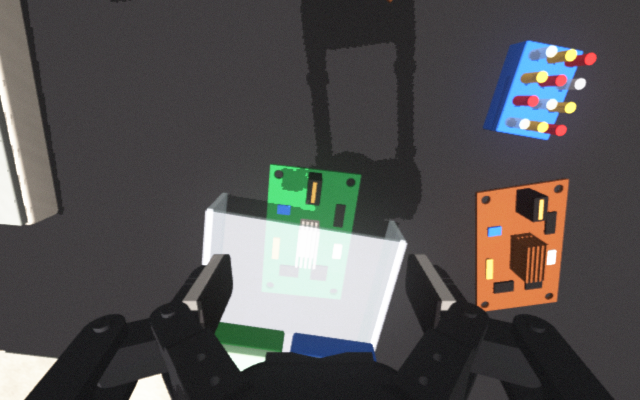

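The green board's holes are at (279,175), (351,183), (268,285) and (334,292). The connector top is at about (314,187).

Run:
```python
from h import *
g=load('w3.npz')
W=np.array([atz(g,*p,.005)[:2] for p in [(351,183),(279,175),(334,292),(268,285)]])
th,R,t,r=fit(mod,W); print(th,t,(r*1e3).round(1).tolist())
c=R@[-.072,0]+t; print('conn',c, 'pix pred',proj(g,[*c,.039]),proj(g,[*c,.005]),'seen',atz(g,314,186,.039))
h=g['depth']; 
pts=[dep(g,u,v) for u in range(305,325) for v in range(172,205)]; P=np.array([p for p in pts if .035<p[2]<.043]); print(len(P),P.mean(0) if len(P) else '')
```

```text
0.03259877758596016 [0.68610122 0.24000479] [[-0.1, 0.1], [0.8, 0.2], [-0.4, 1.5], [-0.3, -1.8]]
conn [0.61413948 0.23765809] pix pred [313.99439737 192.83577309] [314.39328258 184.22568899] seen [0.60628131 0.23645561 0.039     ]
373 [0.61262311 0.23645308 0.03882389]
```

Emit:
step_arm --pt "0.011 0 -0.03 -0.06" --pt "0.011 0 -0.04 -0.06" --pt "0 0 -0.045 0" --pt "0 0 -0.04 0" --pt "0 0 -0.03 0" --pt "0 0 -0.015 0" --pt "0 0 -0.005 0" --pt "0 0 0 0"

```text
time_s: 7.55
tool_pos: [0.6133, 0.2353, 0.0151]
orientation: [[-1.0, -0.031, -0.002], [-0.031, 1.0, -0.001], [0.002, -0.001, -1.0]]
ft_force: [-0.6, -0.0, -0.5]
width: 0.0854
```

Emit:
step_arm --pt "0 0 0 0" --pt "0 0 0 0" --pt "0 0 0 0" --pt "0 0 0 0" --pt "0 0 0 0" --pt "0 0 0 0" --pt "0 0 0 0" --pt "0 0 0 0" --jaw 255 --grip_force 30

```text
time_s: 8.35
tool_pos: [0.6141, 0.2373, 0.0169]
orientation: [[-0.999, -0.033, 0.001], [-0.033, 0.999, 0.001], [-0.001, 0.001, -1.0]]
ft_force: [-1.6, 1.2, 4.7]
width: 0.0153
```

Emit:
step_arm --pt "-0.008 0 0.001 0" --pt "-0.018 -0.0006 0 0" --pt "-0.022 -0.0007 0 0" --pt "-0.022 -0.0007 0 0" --pt "-0.022 -0.0007 0 0" --pt "-0.022 -0.0007 0 0" --pt "-0.022 -0.0007 0 0" --pt "-0.014 -0.0005 0 0"

```text
time_s: 9.15
tool_pos: [0.4621, 0.2318, 0.0169]
orientation: [[-0.999, -0.033, -0.0], [-0.033, 0.999, -0.0], [0.0, -0.0, -1.0]]
ft_force: [1.3, 0.2, -2.2]
width: 0.0154
```

Emit:
step_arm --pt "-0.005 0 0 0" --pt "0 0 0 0" --pt "0 0 0 0"

```text
time_s: 9.45
tool_pos: [0.457, 0.2318, 0.0168]
orientation: [[-0.999, -0.033, -0.004], [-0.033, 0.999, -0.001], [0.004, -0.001, -1.0]]
ft_force: [-5.6, -0.8, 4.1]
width: 0.0154
```

Emit:
step_arm --pt "0 0 0 0" --pt "0 0 0 0" --pt "0 0 0 0" --pt "0 0 0 0" --pt "0 0 0.04 0" --pt "0 0 0.05 0" --pt "0 0 0.05 0" --pt "0 0 0 0" --jaw 0

```text
time_s: 10.25
tool_pos: [0.4638, 0.234, 0.1642]
orientation: [[-0.999, -0.033, 0.015], [-0.033, 0.999, 0.005], [-0.015, 0.005, -1.0]]
ft_force: [0.8, 0.1, -0.9]
width: 0.0852
```

Run:
```python
from h import *
g=grab('wrist'); save(g,'w4.npz'); cv2.imwrite('pics/w4.png',g['color']); s=robot.observe(); print(s['tool_pos'],s['q'])
```

```text
[0.46163679 0.23317634 0.16099678] [ 3.33136955e-01  2.35878325e-01  1.74584100e+00 -8.59442296e-06
  1.15046052e+00 -1.27089342e+00]
```

View pics/w4.png

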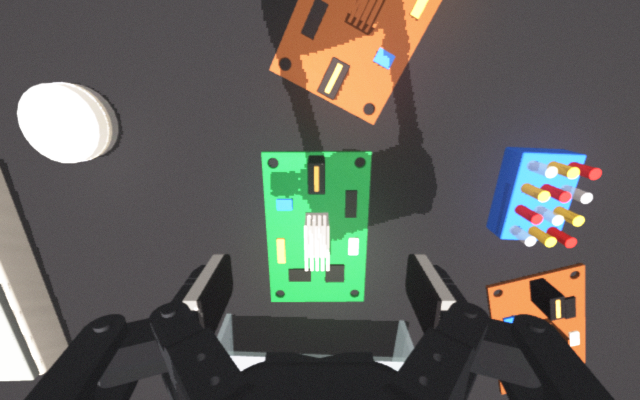

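The board is fully out. Its holes are at (360,162), (272,162), (355,293) and (280,294), the heat sink top is at (317,242), and the riser front edge is at row 317.

Run:
```python
from h import *
g=load('w4.npz')
W=np.array([atz(g,*p,.005)[:2] for p in [(360,162),(272,162),(355,293),(280,294)]])
th,R,t,r=fit(mod,W); print(th,t,(r*1e3).round(1).tolist())
P=np.array([dep(g,u,v) for u in range(295,340) for v in range(205,280)]); P=P[(P[:,2]>.034)&(P[:,2]<.044)]; print('hs',len(P),P.mean(0),P.min(0),P.max(0))
P=np.array([dep(g,u,v) for u in range(305,328) for v in range(150,200)]); P=P[(P[:,2]>.034)&(P[:,2]<.044)]; print('conn',len(P),P.mean(0))
P=np.array([dep(g,u,v) for u,v in [(300,225),(345,270),(300,290),(345,170)]]); print(P[:,2])
```

```text
0.04103044267413884 [0.52833245 0.23423092] [[0.1, 0.3], [-0.7, -0.4], [0.1, 0.3], [0.6, -0.2]]
hs 590 [0.52690542 0.2336687  0.03871058] [0.50272141 0.22103559 0.03404284] [0.55369387 0.24641974 0.04161646]
conn 557 [0.4554743  0.23106496 0.03875461]
[0.00461322 0.00504337 0.00522972 0.00665344]
```

Emit:
step_arm --pt "0.03 0 0 0.005" --pt "0.03 0 -0.02 0" --pt "0.008 0 -0.04 0" --pt "0 0 -0.03 0" --pt "0 0 0 0" --pt "0 0 0 0" --pt "0 0 0 0"

```text
time_s: 11.0
tool_pos: [0.5276, 0.2326, 0.0683]
orientation: [[-0.999, -0.038, 0.002], [-0.038, 0.999, 0.001], [-0.002, 0.001, -1.0]]
ft_force: [-0.2, -0.4, 0.5]
width: 0.0854
```

Emit:
step_arm --pt "0 0.001 -0.02 0" --pt "0 0 -0.02 0" --pt "0 0 -0.012 0" --pt "0 0 -0.003 0" --pt "0 0 0 0" --pt "0 0 0 0" --pt "0 0 0 0"

```text
time_s: 11.7
tool_pos: [0.5276, 0.2335, 0.0131]
orientation: [[-0.999, -0.038, 0.002], [-0.038, 0.999, 0.001], [-0.002, 0.001, -1.0]]
ft_force: [-0.3, -0.3, 0.5]
width: 0.0852
```

Emit:
step_arm --pt "0 0 0 0" --pt "0 0 0 0" --pt "0 0 0 0" --pt "0 0 0 0" --pt "0 0 0 0" --pt "0 0 0 0" --pt "0 0 0 0" --pt "0 0 0 0" --jaw 255 --grip_force 70

```text
time_s: 12.5
tool_pos: [0.5271, 0.2336, 0.0125]
orientation: [[-0.999, -0.038, 0.001], [-0.038, 0.999, 0.001], [-0.001, 0.001, -1.0]]
ft_force: [-1.7, 1.9, 4.2]
width: 0.0228
```

Emit:
step_arm --pt "0 0 0.02 0" --pt "0 0 0.035 0" --pt "0 0 0.035 0" --pt "0 -0.01 0.03 0" --pt "0 -0.025 0.015 0.002" --pt "0.006 -0.035 0.005 0.002" --pt "0.006 -0.035 0 0.002" --pt "0.006 -0.035 0 0.002"

```text
time_s: 13.3
tool_pos: [0.5436, 0.0917, 0.151]
orientation: [[-0.999, -0.047, -0.003], [-0.047, 0.999, -0.001], [0.003, -0.001, -1.0]]
ft_force: [0.4, -0.0, -4.7]
width: 0.0229
```

Emit:
step_arm --pt "0.006 -0.035 0 0.002" --pt "0.006 -0.035 0 0.002" --pt "0.006 -0.035 0 0.002" --pt "0.006 -0.035 0 0.002" --pt "0.006 -0.035 0 0.002" --pt "0.006 -0.035 0 0.002" --pt "0.004 -0.03 0 0.002" --pt "0.002 -0.025 0 0"

```text
time_s: 14.1
tool_pos: [0.5857, -0.1737, 0.1501]
orientation: [[-0.998, -0.059, -0.004], [-0.059, 0.998, 0.0], [0.004, 0.001, -1.0]]
ft_force: [-0.2, -0.3, -4.6]
width: 0.0229
```

Emit:
step_arm --pt "0.002 -0.025 0 0" --pt "0 -0.008 0 0" --pt "0 0 0 0" --pt "0 0 0 0" --pt "0 0 0 0"

```text
time_s: 14.6
tool_pos: [0.5883, -0.2033, 0.1518]
orientation: [[-0.998, -0.061, -0.001], [-0.061, 0.998, 0.001], [0.001, 0.001, -1.0]]
ft_force: [0.1, 0.3, -4.5]
width: 0.0225
```

Run:
```python
from h import *
s=robot.observe();print(s['tool_pos'],s['orientation'][:2,1],s['ft_force'],s['q'])
```

```text
[ 0.58833288 -0.20327956  0.15179533] [-0.06123758  0.99812237] [ 0.13831437  0.32228836 -4.5350747 ] [-4.44770237e-01  3.98182667e-01  1.52210579e+00  6.65677386e-04
  1.22286360e+00 -2.07707068e+00]
```

Emit:
step_arm --pt "-0.0015 -0.0045 -0.015 0" --pt "0 0 -0.02 0" --pt "0 0 -0.01 0" --pt "0 0 -0.002 0" --pt "0 0 0 0" --pt "0 0 0 0"

```text
time_s: 15.2
tool_pos: [0.588, -0.2093, 0.1061]
orientation: [[-0.998, -0.061, 0.002], [-0.061, 0.998, -0.001], [-0.002, -0.001, -1.0]]
ft_force: [0.6, -0.3, -3.9]
width: 0.0229
```

Run:
```python
from h import *
s=robot.observe();print(s['tool_pos'],s['orientation'][:2,1])
g=grab('wrist'); save(g,'w5.npz'); crop(g,'pics/w5.png',230,90,430,310,2.7)
```

```text
[ 0.58804455 -0.20926996  0.10611172] [-0.06058404  0.9981628 ]
```

View pics/w5.png

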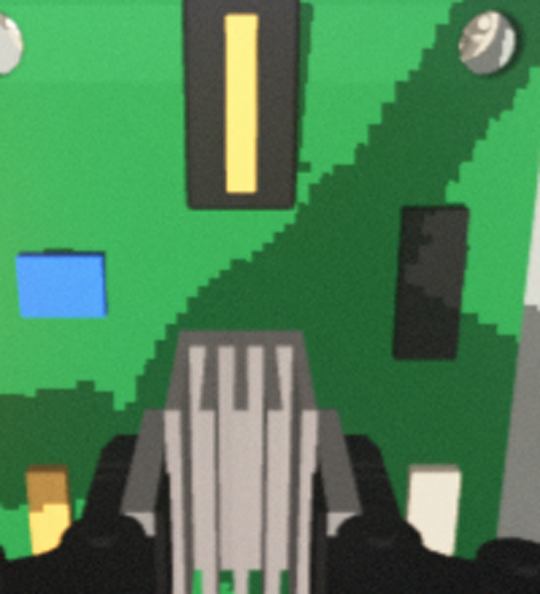

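Run:
```python
from h import *
g=load('w5.npz')
f=lambda u,v: cv2.resize(g['color'][v-14:v+14,u-14:u+14],None,fx=14,fy=14,interpolation=cv2.INTER_CUBIC)
cv2.imwrite('pics/w5h.png',np.hstack([f(229,106),f(411,106)]))
```

```text
(no output)
```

View pics/w5h.png

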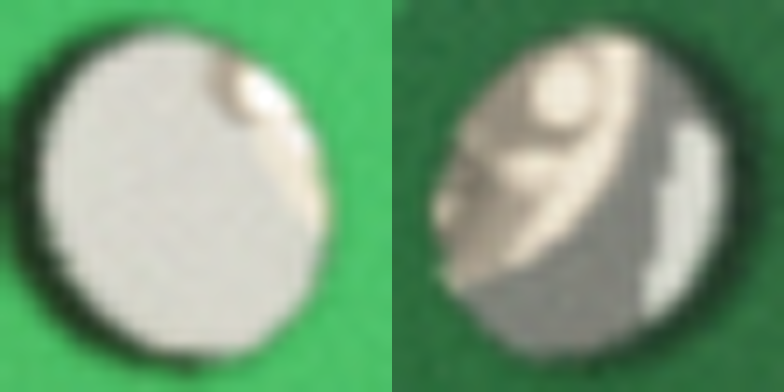

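Hole 0 shows the pin tip at about (408.5,98) and hole 1 at about (232.7,98). The hole centres are at about (410.6,105.2) and (226.3,105.2).

Run:
```python
from h import *
g=load('w5.npz')
zt=.1061-.0125+.005
H0=atz(g,410.6,105.2,zt);H1=atz(g,226.3,105.2,zt)
T0=atz(g,408.5,98,.084);T1=atz(g,232.7,98,.084)
print('holes',H0,H1,np.linalg.norm(H0-H1),np.arctan2(H0[0]-H1[0],-(H0[1]-H1[1])))
print('tips',T0,T1,np.linalg.norm(T0-T1))
th=.0597;R=np.array([[np.cos(th),-np.sin(th)],[np.sin(th),np.cos(th)]])
for t,n in (([.587,-.2077],'base'),([.5880+.0004,-.2093+.0004],'board')):
  print(n,[(R@m+t).round(4).tolist() for m in mod[:2]])
print('tip-hole',(T0-H0)[:2]*1e3,(T1-H1)[:2]*1e3)
for m in mod[:2]: print('pred tip px',proj(g,[*(R@m+[.587,-.2077]),.084]))
```

```text
holes [ 0.50792129 -0.17115506  0.0986    ] [ 0.51322297 -0.25798057  0.0986    ] 0.08698722745804895 -3.080607032671856
tips [ 0.50476618 -0.16855843  0.084     ] [ 0.5102739  -0.25879949  0.084     ] 0.09040898402368894
base [[0.5055, -0.1685], [0.5108, -0.2563]]
board [[0.5069, -0.1697], [0.5122, -0.2575]]
tip-hole [-3.15511025  2.59663323] [-2.94907076 -0.81891531]
pred tip px [408.402315    99.53318639]
pred tip px [237.52828624  99.30690615]
```

Emit:
step_arm --pt "-0.002 0.0015 -0.004 0" --pt "0 0 -0.002 0" --pt "0 0 0 0" --pt "0 0 0 0" --pt "0 0 0 0"

```text
time_s: 15.75
tool_pos: [0.5854, -0.2079, 0.0993]
orientation: [[-0.998, -0.06, 0.0], [-0.06, 0.998, -0.0], [-0.0, -0.0, -1.0]]
ft_force: [-1.0, -0.2, -5.2]
width: 0.0227
```

Run:
```python
from h import *
s=robot.observe();print(s['tool_pos'],s['orientation'][:2,1],s['ft_force'])
g=grab('wrist'); save(g,'w6.npz')
f=lambda u,v: cv2.resize(g['color'][v-14:v+14,u-14:u+14],None,fx=14,fy=14,interpolation=cv2.INTER_CUBIC)
cv2.imwrite('pics/w6h.png',np.hstack([f(229,106),f(411,106)]))
```

```text
[ 0.58540318 -0.20785828  0.09926449] [-0.06007184  0.99819406] [-0.96024767 -0.17908583 -5.18068872]
```

View pics/w6h.png

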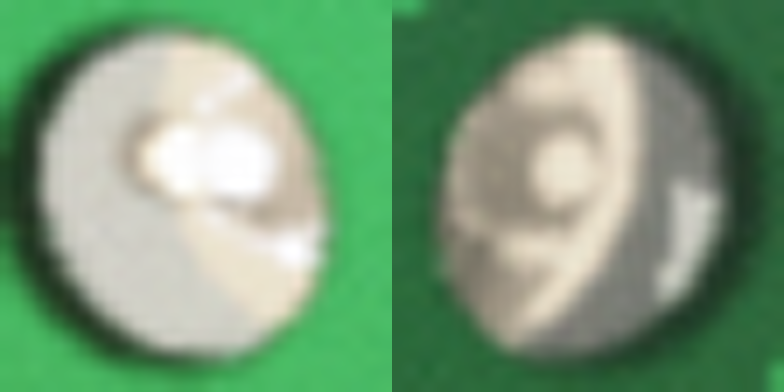

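Run:
```python
from h import *
g=load('w6.npz')
zt=.0993-.0125+.005
H0=atz(g,410.6,105.2,zt);H1=atz(g,226.3,105.2,zt)
T0=atz(g,397+173/14-.5,92+165/14-.5,.084);T1=atz(g,215+170/14-.5,92+158/14-.5,.084)
print(H0,H1,T0,T1,np.linalg.norm(T0-T1)); print('tip-hole',(T0-H0)[:2]*1e3,(T1-H1)[:2]*1e3)
```

```text
[ 0.50529131 -0.16967225  0.0918    ] [ 0.51054803 -0.2565341   0.0918    ] [ 0.50459204 -0.16841033  0.084     ] [ 0.50981092 -0.2585802   0.084     ] 0.09032076915530579
tip-hole [-0.69926498  1.2619154 ] [-0.73711231 -2.04610319]
```

Emit:
step_arm --pt "0 0 -0.003 0" --pt "0 0 -0.003 0" --pt "0 0 -0.002 0" --pt "0 0 0 0" --pt "0 0 0 0"

```text
time_s: 16.3
tool_pos: [0.5852, -0.2077, 0.091]
orientation: [[-0.998, -0.06, -0.0], [-0.06, 0.998, 0.0], [0.0, 0.0, -1.0]]
ft_force: [-0.7, 0.1, -3.8]
width: 0.0224
```

Emit:
step_arm --pt "0 0 -0.002 0" --pt "0 0 -0.002 0" --pt "0 0 0 0" --pt "0 0 0 0"

```text
time_s: 16.7
tool_pos: [0.585, -0.2076, 0.0877]
orientation: [[-0.998, -0.06, -0.0], [-0.06, 0.998, 0.0], [0.0, 0.0, -1.0]]
ft_force: [-2.6, 1.2, 3.7]
width: 0.0228
```

Emit:
step_arm --pt "0 0 -0.0015 0" --pt "0 0 -0.0015 0" --pt "0 0 0 0" --pt "0 0 0 0"

```text
time_s: 17.1
tool_pos: [0.5848, -0.2076, 0.0841]
orientation: [[-0.998, -0.06, -0.001], [-0.06, 0.998, 0.0], [0.001, 0.0, -1.0]]
ft_force: [-3.0, 0.5, -3.3]
width: 0.0227
```

Emit:
step_arm --pt "-0.0007 0 -0.0015 0" --pt "0 0 -0.0015 0" --pt "0 0 0 0" --pt "0 0 0 0"

```text
time_s: 17.5
tool_pos: [0.5849, -0.2081, 0.0803]
orientation: [[-0.998, -0.06, 0.0], [-0.06, 0.998, -0.0], [-0.0, -0.0, -1.0]]
ft_force: [-0.3, 0.4, -6.0]
width: 0.0227
```

Emit:
step_arm --pt "0 0 -0.0015 0" --pt "0 0 -0.001 0" --pt "0 0 0 0" --pt "0 0 0 0"

```text
time_s: 17.9
tool_pos: [0.5847, -0.2079, 0.0786]
orientation: [[-0.998, -0.06, 0.0], [-0.06, 0.998, -0.0], [-0.0, -0.0, -1.0]]
ft_force: [0.6, -0.8, -4.5]
width: 0.023
```

Emit:
step_arm --pt "0 0 -0.001 0" --pt "0 0 -0.001 0" --pt "0 0 0 0" --pt "0 0 0 0"

```text
time_s: 18.3
tool_pos: [0.5847, -0.2079, 0.0785]
orientation: [[-0.998, -0.06, 0.001], [-0.06, 0.998, -0.001], [-0.001, -0.001, -1.0]]
ft_force: [-1.8, 0.6, 5.5]
width: 0.0231
```

Emit:
step_arm --pt "0 0 -0.0015 0" --pt "0 0 -0.0015 0" --pt "0 0 0 0" --pt "0 0 0 0"

```text
time_s: 18.7
tool_pos: [0.5848, -0.2079, 0.0785]
orientation: [[-0.998, -0.06, 0.002], [-0.06, 0.998, -0.001], [-0.002, -0.001, -1.0]]
ft_force: [-5.8, 2.9, 21.3]
width: 0.0231
```

Stiff stop at the expected height (underside 66 mm). I'll unload, release, lift and check.

Emit:
step_arm --pt "0 0 0.003 0" --pt "0 0 0.001 0" --pt "0 0 0 0"

```text
time_s: 19.0
tool_pos: [0.5849, -0.2079, 0.0785]
orientation: [[-0.998, -0.06, 0.001], [-0.06, 0.998, -0.0], [-0.001, -0.0, -1.0]]
ft_force: [-2.3, 0.1, 6.2]
width: 0.023
```

Emit:
step_arm --pt "0 0 0 0" --pt "0 0 0 0" --pt "0 0 0 0" --pt "0 0 0 0" --pt "0 0 0 0" --pt "0 0 0 0" --pt "0 0 0.01 0" --pt "0 0 0.03 0" --jaw 0

```text
time_s: 19.8
tool_pos: [0.5826, -0.2068, 0.1157]
orientation: [[-0.998, -0.06, -0.006], [-0.06, 0.998, 0.003], [0.006, 0.003, -1.0]]
ft_force: [0.9, 0.4, -0.0]
width: 0.0855
```

Emit:
step_arm --pt "0 0 0.04 0" --pt "-0.02 0 0.04 0" --pt "-0.03 0 0.03 0" --pt "-0.03 0 0 0" --pt "0 0 0 0" --pt "0 0 0 0" --pt "0 0 0 0"

```text
time_s: 20.5
tool_pos: [0.5053, -0.2079, 0.2278]
orientation: [[-0.998, -0.06, 0.001], [-0.06, 0.998, -0.0], [-0.001, -0.0, -1.0]]
ft_force: [0.4, -0.2, 0.3]
width: 0.0854
```

Run:
```python
from h import *
s=robot.observe();print(s['tool_pos'],s['ft_force'])
g=grab('wrist'); save(g,'w7.npz'); cv2.imwrite('pics/w7.png',g['color'])
```

```text
[ 0.50527559 -0.20787025  0.22779853] [ 0.43265918 -0.24265839  0.29812799]
```

View pics/w7.png

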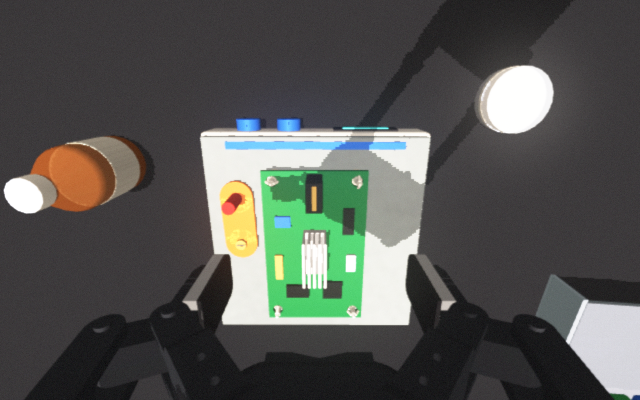

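The board is on the base, with pins showing through all four holes at (271,181), (357,181), (278,311) and (353,311). The cover is still aside. Next I check levelness and height from depth.

Run:
```python
from h import *
g=load('w7.npz')
h=comp(g); m=cv2.inRange(h,(45,120,40),(85,255,255)); m[:165]=0;m[320:]=0
v,u=np.nonzero(m); k=(u>260)&(u<372); P=np.array([dep(g,a,b) for a,b in zip(u[k],v[k])]); P=P[(P[:,2]>.05)&(P[:,2]<.1)]
A=np.c_[P[:,:2]-[.586,-.208],np.ones(len(P))]; print(len(P),np.linalg.lstsq(A,P[:,2],rcond=None)[0],np.median(P[:,2]))
for q in [(225,250),(390,300),(395,160)]: print('deck',dep(g,*q))
t=load('top0.npz'); n=grab('top')
d=cv2.absdiff(t['color'],n['color']).max(2)
for nm,(x,y,w) in dict(bottle=(467,205,16),rack=(216,225,14),dishes=(339,238,13)).items(): print(nm,d[y-w:y+w,x-w:x+w].max(),(d[y-w:y+w,x-w:x+w]>40).sum())
print(robot.observe()['time_s'])
```

```text
10114 [ 1.07947754e-03 -2.69990473e-05  7.09437662e-02] 0.0709260845991859
deck [ 0.60479278 -0.31338023  0.05003477]
deck [ 0.66300829 -0.10923152  0.05003296]
deck [ 0.48543479 -0.12786826  0.04936586]
bottle 200 974
rack 11 0
dishes 30 0
20.6
```

The board's top is at 70.9 mm and level, so it's flush. The bottle region changed in the top view, probably because the arm is over it, so I compare its position in wrist depth.

Run:
```python
from h import *
for f in ('w1','w2','w7'):
    g=load(f+'.npz'); h,w=g['depth'].shape; U,V=np.meshgrid(np.arange(w),np.arange(h))
    r=np.stack([U,V,np.ones_like(U)],-1)@(g['Rw']@np.linalg.inv(g['K'])).T
    P=(g['c']+r*g['depth'][...,None]).reshape(-1,3)
    k=(P[:,2]>.02)&(P[:,2]<.08)&(abs(P[:,0]-.52)<.06)&(abs(P[:,1]+.44)<.06); Q=P[k][:,:2]
    A=np.c_[2*Q,np.ones(len(Q))]; s=np.linalg.lstsq(A,(Q**2).sum(1),rcond=None)[0]; print(f,len(Q),s[:2],'r',np.sqrt(s[2]+s[0]**2+s[1]**2))
cv2.imwrite('pics/end.png',grab('top')['color'][150:250,300:500])
```

```text
w1 1605 [ 0.51834448 -0.45502698] r 0.033833503469961224
w2 1802 [ 0.51830247 -0.45499902] r 0.0338418987136214
w7 2435 [ 0.5187267  -0.45507003] r 0.03380833809701375
```

The bottle hasn't moved (under 0.5 mm), so I'm handing in the job.

```bash
python3 -c "
from workcell import robot
print(robot.job_done(), robot.observe()['time_s'])"
```

```text
the job is handed in; nothing more can be done
the job is handed in; nothing more can be done
```

The job is done and handed in, at about 21 s of the 72 s allowed.

**What I did:** I swung the cover by its post to its stop, at about 1.6 rad. I pulled the green board clear of the riser by its connector and let go of it flat on the bench. I then re-gripped it by the heat sink, lined the holes up with the pins in the wrist camera, and pressed it down in small level steps. It came to a hard stop with 21 N on it, at the height where the underside is 66 mm above the bench.

**Last checks:**
- **Board:** its top is at 70.9 mm, so the underside is at about 66 mm. It is level to about 1 mrad, with the pins showing through all four holes and the connector towards the panel.
- **Cover:** still aside in the last picture.
- **Bottle:** moved less than 0.5 mm.
- **Tube rack and dishes:** unchanged in the top view.

**Disagreements:**
- The top-view comparison flagged a change around the bottle, probably the arm blocking the view. The wrist depth check above showed the bottle had not moved.
- While lining up over the pins, the camera and my computed base position differed by about 2 mm along x. I followed the camera, and the pins went in with only about 3 N of sideways force.
- I did not feel the four clicks separately; the final height and levelness are the evidence for them.

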